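Flip open the paint palette's mixing leaf

TASK

Open the stainless steel folding palette for painting: with the outside of your fingertips, gently push the leaf that covers the paint wells up and over the spine (its red lip is there to push on), and press it down until it lies fully flat on the other side, white face up. Pinch and lift nothing, do not shove or tip the palette, and leave the other things on the table where they are; finish clear of everything.

Things in the scene. Friction and masses are not known exactly. Their poses are not given: they have to be found in the camera images.
- palette: heavy (about 2.2 kg) stainless steel palette standing loose on the table, 150 mm long along its x (the spine's direction), 45 mm high; a sideways push under 8 N does not shift it. Origin on the table under the middle of the spine. Paint wells on its -y side (edge at y = -112 mm), flat rest for the opened leaf on its +y side (edge at +85 mm).
- spine (a point): middle of the hinge axis (spine), 48 mm above the table, axes as the palette's; the axis runs along x. The hinge is stiff: the leaf stays at any angle it is left at; turning it takes 0.05 N m plus the leaf's weight (at most 0.04 N m). A fingertip that travels round the arc with the lip turns it easily; one that pushes straight at the spine jams.
- leaf (a joint): angle of the leaf, rad: 0 = flat over the wells (palette -y side), 1.57 = upright, 3.14 = flat on the rest (palette +y side), its stop. Starts flat or ajar (0 to 0.3). A rigid 50 g sheet, 146 mm along the spine, reaching 120 mm out from it, 4 mm thick (2 mm either side of the hinge axis); steel on the face that starts uppermost, white on the other.
- lip (a point): middle of the outer face of the red lip along the leaf's free edge, 120 mm from the spine. The lip stands up square to the steel face, 140 mm long, top edge 42 mm above the leaf's mid-plane (this point: 21 mm); its inner side slopes to the leaf at 90 mm from the spine. Axes as the leaf's: x along the spine, -y away from it, z out of the steel face. Opened, it hangs 6 mm clear of the table.
- pot: small terracotta flower pot, rim 84 mm across, 75 mm high; origin at the centre of its underside. Leave it alone.
- jar: capped glass jar, 64 mm across, 85 mm high; origin at the centre of its underside. Leave it alone.
- tin: orange-banded metal tin, 70 mm across, 70 mm high; origin at the centre of its underside. Leave it alone.
- sculpting_tool: flat wooden sculpting tool lying on the table, 165 mm long along its x, 16 mm wide, 10 mm high; origin near its middle, at table height. Leave it alone.
- brayer: black brayer (ink roller) lying on its side, 170 mm long along its x (handle end at -150 mm), 105 mm wide, 40 mm high; origin under the roller at table height. Leave it alone.

How it is judged:
By the outcome, as a careful person would: the job done as asked, in the order asked, and still so for the second after the job is handed in, with the robot touching nothing.
It also fails if it takes over 54 s, if anything falls off the work surface, if the arm or the gripper's body presses on something with over 40 N, if the wrist force passes 120 N, or if a joint passes its speed limit or range.

ROBOT

A 6-joint arm with a two-finger parallel gripper is mounted at the origin on the work surface. World frame = base frame: x ahead of the robot, y to its left, z up, the work surface at z = 0. Lengths are in m, angles in degrees, forces in N, time in s.
With the tool pointing down it reaches from about 0.25 to 0.725 m from the base axis. Payload 9.7 kg.
Tool frame: the origin (TCP) lies at the centre of the arm's flange, where the gripper is bolted on; the fingertips stand bot.tips_ahead ahead of it and the grasp point (between the pads) lies 155 mm ahead of it (bot.tips_ahead is the distance from the TCP to the fingertips, in m); z points along the fingers, y is the line along which they close (so a half turn about z gives the same grasp; the last joint's range is limited). The gripper opens to 85 mm and grips with 20 to 120 N. Pads are 22 mm wide; open, the fingers measure 114 mm over their backs; the gripper's body (76 mm by 85 mm) begins 54 mm behind the grasp point. The pads swing forward as they close: fully open they stand 13 mm farther back than shut.
Start: joints at [74.198, 4.979, 10.078, 95.1, 0, 90], TCP at [0.15, 0.529, 0.405] pointing down, gripper open.
Joint ranges: [-179.16, 179.16], [-48.56, 103.87], [-65.8, 70.77], [-126.05, 130.52], [-82.76, 87.17], [-180, 180]. Speed limits (degrees/s): [127.2, 127.2, 147.25, 180, 180, 180].

INTERFACE

Orientations are given as [roll, pitch, yaw] about the fixed x, y, z axes, in that order (R = Rz(yaw) Ry(pitch) Rx(roll)).
In Python, from workcell import bot gives the robot as it stands.
- The arm moves only by the tool drive_tool, never from a script. Its argument "plan" is a list of rows, each an object of numbers: "dx", "dy", "dz": the shift along the tool's x, y, z in m; "roll": the turn about the tool's z in rad; "hand": the finger opening in m, from 0 to 0.0854. In form: [{"dx": .., "dy": .., "dz": .., "roll": .., "hand": ..}, ...]. A call has 1 to 20 rows; each row is the pose to reach, as a shift and turn from the pose commanded when the call began, along the tool's axes at that moment; what a row does not reach only later rows make up. A row lasts 1/12 s, in which the tool goes at most 41.7 mm and 7.16 degrees, less where a joint would pass 70% of its speed; a pose out of reach is approached as far as the arm can. A call with a gripper value outside its range is refused whole. The fingers move at their own pace and stop on an object; "force" is the grip in N (left out, the last holds). Time passes only in rows, so rows that repeat a pose let the fingers close. It gives the time, the measured TCP pose, the force and the opening at its end, in the units of the state.
- bot.get_obs(): the state, without advancing time (a new reading comes with each control period).
- bot.camera(name): name is "scene" or "top" or "wrist"; returns a dict with "frame" (400x640x3 uint8, red, green, blue), "z_map" (400x640 float32, m along the optical axis (not along the pixel's ray), 0 where there is no reading), "mtx" (3x3 intrinsics, pixels), "R" (3x3) and "t" (3): a world point X has camera coordinates R X + t. Camera axes: x right, y down, z forward; pixel columns grow to the right and rows downward; lengths in m; the calibration is good to about 2 mm. The wrist camera is an equidistant fisheye: a pixel r from the principal point sees the ray r / f radians off the axis. A picture is of the moment at which its call begins.
- bot.job_done(): hands the job in, once; it reports no verdict.
The state is a dict: "time": time; "q": joint angles; "qd": joint speeds; "joint_efforts": joint torques, N m; "ee_pos": TCP position; "tcp_rot": TCP orientation; "wrist_force": force on the tool from outside, world axes, zero at the start; "torque": the same for the moment, N m; "opening": finger opening in m.
Only numpy, scipy, OpenCV 4.12 (cv2) and the standard library are available. Lean on these libraries where they do the work, as an engineer would, in place of code of your own. Each camera call takes 0.05 s, during which the arm holds its last target. There are 200 camera calls.

## Working session

There is one attempt and no reset: what is moved stays moved. The work goes in short steps, Python scripts to look and compute and a tool call to move; the robot and the scene stay as the last step left them, time stands still between calls to the robot, and variables do not carry over. Pictures are saved under pics/ and viewed, on a budget of 10 in all, crops included, one or two more only if the job needs it, and the job is handed in when it is done.

Besides the shell and the picture viewer there is one more tool, called by a JSON object that holds its "fn" and its "kwargs", one argument or row to a line. drive_tool: Moves the arm, as the interface text tells. Its arguments: {"type":"object","properties":{"plan":{"type":"array","items":{"type":"object","properties":{"dx":{"type":"number"},"dy":{"type":"number"},"dz":{"type":"number"},"roll":{"type":"number"},"hand":{"type":"number"}}}},"force":{"type":"number"}},"required":["plan"]}

```bash
mkdir -p pics; cat > h.py <<'E'
from workcell import bot
import numpy as np, cv2
def pts(c):
    z=c["z_map"];K=c["mtx"];v,u=np.mgrid[:400,:640]
    P=np.stack([(u-K[0,2])/K[0,0]*z,(v-K[1,2])/K[1,1]*z,z],-1)
    return (P-c["t"])@c["R"]
E
python3 - <<'E'
from h import *
print(bot.get_obs(), bot.tips_ahead)
for n in("scene","top"):
    c=bot.camera(n); cv2.imwrite(f"pics/{n}0.png",c["frame"][...,::-1]); print(n,c["mtx"],c["R"],c["t"])
    P=pts(c); f=c["frame"].astype(int); m=(f[...,0]>130)&(f[...,1]<70)&(f[...,2]<70)&(c["z_map"]>0)
    v,u=np.nonzero(m); 
    if len(v): print(len(v),u.min(),u.max(),v.min(),v.max(),np.percentile(P[m],[2,50,98],axis=0))
E
```

```text
{'time': 0.0, 'q': array([7.41979666e+01, 5.01001807e+00, 1.00346450e+01, 9.50988899e+01,
       8.50115510e-04, 8.99984776e+01]), 'qd': array([-0.05125515,  0.00678912,  0.07476789, -0.02475191,  0.02978823,
       -0.04101635]), 'joint_efforts': array([-4.09832501e-03, -5.20391357e+01,  4.64806151e+01,  1.61282031e-02,
       -2.64201080e-04, -7.03210802e-06]), 'ee_pos': array([0.14977137, 0.52921519, 0.40399501]), 'tcp_rot': array([-1.79925737e+02, -8.52087980e-04,  1.64199488e+02]), 'wrist_force': array([-0.24258286, -0.85610718, -0.45911184]), 'torque': array([-0.0961963 ,  0.02248475,  0.01780696]), 'opening': 0.08507228051155252} 0.1734
scene [[418.16830942   0.         320.16844944]
 [  0.         418.16830942 200.29318682]
 [  0.           0.           1.        ]] [[ 0.27882753  0.96025163  0.01311539]
 [ 0.59439987 -0.16183657 -0.78771678]
 [-0.75428377  0.22743291 -0.61589793]] [-0.15947381 -0.30228175  1.51121785]
42 131 284 160 266 [[ 0.43558617 -0.41323649  0.05448823]
 [ 0.49182903 -0.11018526  0.09790511]
 [ 0.85551977 -0.06644535  0.21311218]]
top [[497.67098427   0.         323.02127758]
 [  0.         497.67098427 199.67126958]
 [  0.           0.           1.        ]] [[-0.02047079 -0.999426   -0.0269929 ]
 [-0.99433796  0.02316755 -0.10370767]
 [ 0.1042735   0.02471709 -0.99424147]] [0.02451395 0.61661518 1.29312115]
115 355 490 87 270 [[ 0.43495179 -0.38648639  0.06086688]
 [ 0.50334093 -0.1056279   0.09616042]
 [ 0.85098272 -0.07545286  0.21161072]]
```

View pics/scene0.png

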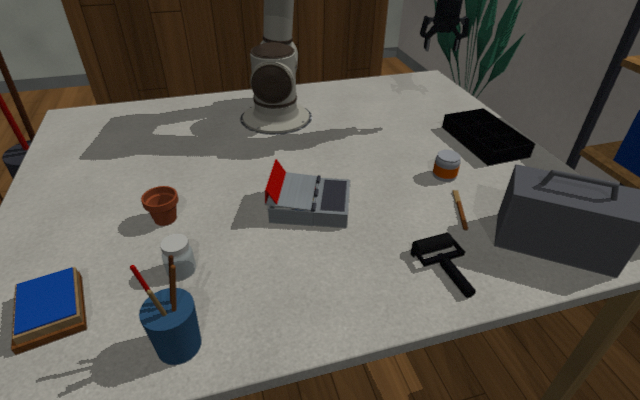

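View pics/top0.png

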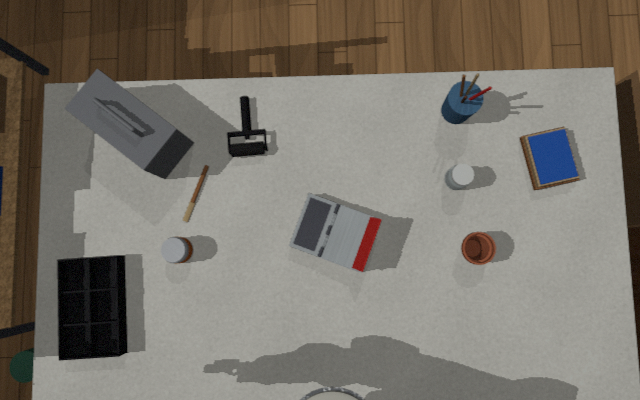

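The palette is at about (335, 232) in the top view, with the red lip on the right at (367, 243) and the rest on the left. The leaf looks slightly ajar. The pot is at (478, 248), well away from it.

```bash
python3 - <<'E'
from h import *
for n,(a,b,d,e) in (("top",(280,395,185,280)),("scene",(255,360,150,235))):
    c=bot.camera(n);P=pts(c);f=c["frame"].astype(int);hsv=cv2.cvtColor(c["frame"],cv2.COLOR_RGB2HSV)
    roi=np.zeros((400,640),bool);roi[d:e,a:b]=1
    z=P[...,2]
    red=roi&(f[...,0]>2*f[...,1])&(f[...,0]>60)
    r=P[red]; pal=roi&(z>0.02)&(z<.14)
    print(n,"red",red.sum(),r.mean(0)); q=cv2.minAreaRect(P[pal][:,:2].astype(np.float32)*1000);print("pal rect",q)
    print(cv2.boxPoints(q))
    q=cv2.minAreaRect(r[:,:2].astype(np.float32)*1000);print("red rect",q)
    # axis: normal dir from pal centroid; assume yaw from red's long axis
    g=r[:,:2]-r[:,:2].mean(0);w=np.linalg.svd(g,full_matrices=False)[2][0];w=w*np.sign(w[0]);print("spine dir yaw",np.degrees(np.arctan2(w[1],w[0])))
    nrm=np.array([-w[1],w[0]])
    s=P[pal][:,:2]@nrm; t=P[pal][:,:2]@w; zz=z[pal]; rr=red[pal]
    print("t range",np.percentile(t,[1,99]))
    for k in np.arange(s.min(),s.max(),.008):
        i=(s>=k)&(s<k+.008); print(round(k,3),i.sum(),rr[i].sum(),np.round(np.percentile(zz[i],[10,50,90]),4) if i.any() else "")
E
```

```text
top red 619 [ 0.49725256 -0.09761226  0.08010487]
pal rect ((529.945556640625, -19.09467315673828), (204.676025390625, 150.216552734375), 68.39506530761719)
[[ 422.43268   -86.58769 ]
 [ 562.09576  -141.89812 ]
 [ 637.45844    48.398346]
 [ 497.79535   103.70877 ]]
red rect ((497.8165283203125, -97.80518341064453), (26.8302059173584, 138.27809143066406), 68.25537872314453)
spine dir yaw -21.58482550168273
t range [0.42616092 0.57247475]
0.075 131 89 [0.0902 0.0973 0.1007]
0.083 201 192 [0.0836 0.0893 0.0959]
0.091 195 186 [0.0685 0.0754 0.0816]
0.099 190 152 [0.0554 0.0616 0.0681]
0.107 178 0 [0.0528 0.0561 0.0587]
0.115 178 0 [0.0513 0.055  0.0588]
0.123 177 0 [0.0508 0.054  0.0576]
0.131 180 0 [0.0502 0.054  0.0577]
0.139 173 0 [0.0499 0.0533 0.0567]
0.147 178 0 [0.0499 0.0526 0.0556]
0.155 178 0 [0.0483 0.0515 0.0552]
0.163 174 0 [0.0478 0.0514 0.0549]
0.171 176 0 [0.0467 0.0502 0.0545]
0.179 175 0 [0.0472 0.0502 0.0535]
0.187 157 0 [0.0415 0.0487 0.0542]
0.195 171 0 [0.0415 0.0454 0.0523]
0.203 171 0 [0.0407 0.0445 0.0478]
0.211 175 0 [0.0409 0.0448 0.0483]
0.219 175 0 [0.0417 0.
[... 952 characters left out ...]
.0557]
0.08 140 0 [0.0359 0.0534 0.0553]
0.088 139 0 [0.0334 0.0529 0.0548]
0.096 135 0 [0.0347 0.0523 0.0541]
0.104 144 0 [0.0336 0.052  0.0535]
0.112 141 0 [0.0351 0.0512 0.0535]
0.12 138 0 [0.034  0.0508 0.0525]
0.128 140 0 [0.037  0.05   0.0521]
0.136 138 0 [0.0338 0.0495 0.0517]
0.144 132 0 [0.029  0.0451 0.0517]
0.152 134 0 [0.0343 0.0444 0.0503]
0.16 127 0 [0.0332 0.0443 0.0458]
0.168 143 0 [0.0336 0.0444 0.0462]
0.176 138 0 [0.0327 0.0445 0.0463]
0.184 132 0 [0.0329 0.0447 0.0469]
0.192 133 0 [0.0361 0.0449 0.0465]
0.2 136 0 [0.0322 0.0448 0.0465]
0.208 135 0 [0.0337 0.0445 0.0464]
0.216 132 0 [0.0341 0.0447 0.0465]
0.224 100 0 [0.0422 0.0442 0.046 ]
0.232 26 0 [0.0426 0.044  0.0455]
```

{"fn": "drive_tool", "kwargs": {
  "plan": [
    {"dx": -0.501,"dy": -0.551,"dz": 0.06,"roll": 1.672,"hand": 0},
    {"dx": -0.501,"dy": -0.551,"dz": 0.06,"roll": 1.672,"hand": 0},
    {"dx": -0.501,"dy": -0.551,"dz": 0.06,"roll": 1.672,"hand": 0},
    {"dx": -0.501,"dy": -0.551,"dz": 0.06,"roll": 1.672,"hand": 0},
    {"dx": -0.501,"dy": -0.551,"dz": 0.06,"roll": 1.672,"hand": 0},
    {"dx": -0.501,"dy": -0.551,"dz": 0.06,"roll": 1.672,"hand": 0},
    {"dx": -0.501,"dy": -0.551,"dz": 0.06,"roll": 1.672,"hand": 0},
    {"dx": -0.501,"dy": -0.551,"dz": 0.06,"roll": 1.672,"hand": 0},
    {"dx": -0.501,"dy": -0.551,"dz": 0.06,"roll": 1.672,"hand": 0},
    {"dx": -0.501,"dy": -0.551,"dz": 0.06,"roll": 1.672,"hand": 0},
    {"dx": -0.501,"dy": -0.551,"dz": 0.06,"roll": 1.672,"hand": 0},
    {"dx": -0.501,"dy": -0.551,"dz": 0.06,"roll": 1.672,"hand": 0},
    {"dx": -0.501,"dy": -0.551,"dz": 0.06,"roll": 1.672,"hand": 0},
    {"dx": -0.501,"dy": -0.551,"dz": 0.06,"roll": 1.672,"hand": 0},
    {"dx": -0.501,"dy": -0.551,"dz": 0.06,"roll": 1.672,"hand": 0},
    {"dx": -0.501,"dy": -0.551,"dz": 0.06,"roll": 1.672,"hand": 0},
    {"dx": -0.501,"dy": -0.551,"dz": 0.06,"roll": 1.672,"hand": 0},
    {"dx": -0.501,"dy": -0.551,"dz": 0.06,"roll": 1.672,"hand": 0},
    {"dx": -0.501,"dy": -0.551,"dz": 0.06,"roll": 1.672,"hand": 0},
    {"dx": -0.501,"dy": -0.551,"dz": 0.06,"roll": 1.672,"hand": 0}
  ]
}}

```text
time: 1.87
ee_pos: [0.4821, -0.139, 0.3436]
tcp_rot: [-179.9, 0.0, 68.2]
wrist_force: [-0.5, 0.2, 0.0]
opening: 0.0002
```

```bash
cat >> h.py <<'E'
W=np.array([.930,-.368]);N=np.array([.368,.930]);S=np.array([.5357,-.0033])
def tip():
    o=bot.get_obs();d=o["ee_pos"][:2]-S
    print("t",round(o["time"],2),"tip x' %.4f y' %.4f z %.4f"%(d@W,d@N,o["ee_pos"][2]-bot.tips_ahead),"F",(o["wrist_force"][:2]@N).round(2),o["wrist_force"][2].round(2))
E
python3 - <<'E'
from h import *
tip();print(bot.tips_ahead)
c=bot.camera("scene");P=pts(c)
cv2.imwrite("pics/s1.png",cv2.resize(c["frame"][60:260,200:420,::-1],None,fx=3,fy=3))
# lowest points of gripper: pts near tool axis
m=(np.hypot(*(np.moveaxis(P[...,:2],-1,0)-np.array([.482,-.139])[:,None,None]))<.04)&(P[...,2]>.11)&(P[...,2]<.3)
print(m.sum(),np.percentile(P[m][:,2],[0,1,3]) if m.any() else "")
E
```

```text
t 1.87 tip x' 0.0001 y' -0.1459 z 0.1702 F -0.02 0.02
0.1734
549 [0.16779905 0.17089984 0.17574102]
```

View pics/s1.png

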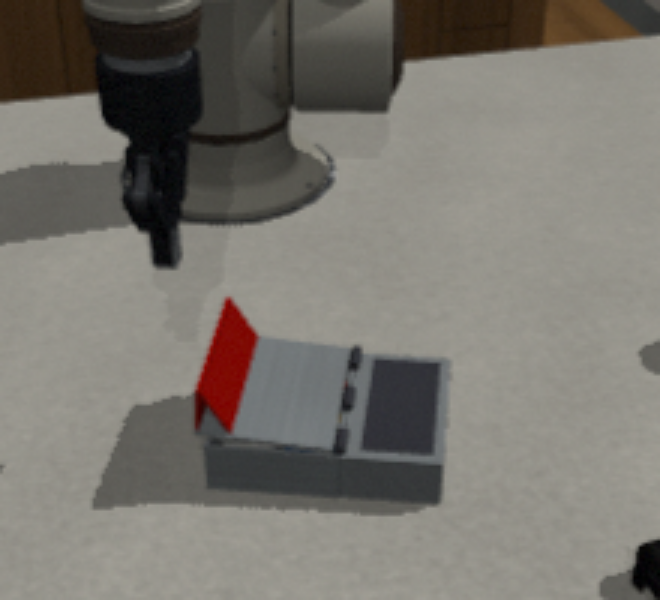

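{"fn": "drive_tool", "kwargs": {
  "plan": [
    {"dz": 0.03},
    {"dz": 0.06},
    {"dz": 0.077},
    {"dz": 0.077},
    {"dz": 0.077,"dx": 0.006},
    {"dz": 0.077,"dx": 0.012},
    {"dz": 0.077,"dx": 0.012},
    {"dz": 0.077,"dx": 0.012}
  ]
}}

```text
invalid input at $.plan[0]: expected keys dx, dy, dz, roll, hand
```

```bash
python3 -c "
from h import *
tip()"
```

```text
t 1.92 tip x' -0.0007 y' -0.1450 z 0.1707 F -0.38 0.14
```

{"fn": "drive_tool", "kwargs": {
  "plan": [
    {"dx": 0,"dy": 0,"dz": 0.03,"roll": 0,"hand": 0},
    {"dx": 0,"dy": 0,"dz": 0.06,"roll": 0,"hand": 0},
    {"dx": 0,"dy": 0,"dz": 0.077,"roll": 0,"hand": 0},
    {"dx": 0,"dy": 0,"dz": 0.077,"roll": 0,"hand": 0},
    {"dx": 0.006,"dy": 0,"dz": 0.077,"roll": 0,"hand": 0},
    {"dx": 0.012,"dy": 0,"dz": 0.077,"roll": 0,"hand": 0},
    {"dx": 0.012,"dy": 0,"dz": 0.077,"roll": 0,"hand": 0},
    {"dx": 0.012,"dy": 0,"dz": 0.077,"roll": 0,"hand": 0}
  ]
}}

```text
time: 2.58
ee_pos: [0.4867, -0.1256, 0.2693]
tcp_rot: [179.9, -0.0, 68.5]
wrist_force: [-0.0, -0.4, 0.3]
opening: 0.0002
```

```bash
python3 -c "
from h import *
tip()"
```

```text
t 2.58 tip x' -0.0005 y' -0.1318 z 0.0959 F -0.37 0.33
```

{"fn": "drive_tool", "kwargs": {
  "plan": [
    {"dx": 0.002,"dy": 0,"dz": 0,"roll": 0,"hand": 0},
    {"dx": 0.004,"dy": 0,"dz": 0,"roll": 0,"hand": 0},
    {"dx": 0.005,"dy": 0,"dz": 0,"roll": 0,"hand": 0},
    {"dx": 0.006,"dy": 0,"dz": 0,"roll": 0,"hand": 0},
    {"dx": 0.006,"dy": 0,"dz": 0,"roll": 0,"hand": 0}
  ]
}}

```text
time: 3.0
ee_pos: [0.4885, -0.1206, 0.2677]
tcp_rot: [180.0, -0.0, 68.4]
wrist_force: [0.6, -0.5, -0.3]
opening: 0.0
```

{"fn": "drive_tool", "kwargs": {
  "plan": [
    {"dx": 0.001,"dy": 0,"dz": 0,"roll": 0,"hand": 0},
    {"dx": 0.001,"dy": 0,"dz": 0,"roll": 0,"hand": 0}
  ]
}}

```text
time: 3.17
ee_pos: [0.4888, -0.1198, 0.2677]
tcp_rot: [-180.0, 0.0, 68.4]
wrist_force: [-1.1, -0.1, 0.5]
opening: 0.0005
```

{"fn": "drive_tool", "kwargs": {
  "plan": [
    {"dx": 0.001,"dy": 0,"dz": 0,"roll": 0,"hand": 0},
    {"dx": 0.001,"dy": 0,"dz": 0,"roll": 0,"hand": 0}
  ]
}}

```text
time: 3.33
ee_pos: [0.489, -0.1193, 0.2678]
tcp_rot: [180.0, 0.1, 68.4]
wrist_force: [-2.7, -5.7, 1.3]
opening: 0.0001
```

```bash
python3 -c "
from h import *
tip()"
```

```text
t 3.33 tip x' -0.0008 y' -0.1250 z 0.0944 F -6.32 1.27
```

{"fn": "drive_tool", "kwargs": {
  "plan": [
    {"dx": 0.001,"dy": 0,"dz": -0.003,"roll": 0,"hand": 0},
    {"dx": 0.0025,"dy": 0,"dz": -0.006,"roll": 0,"hand": 0},
    {"dx": 0.004,"dy": 0,"dz": -0.009,"roll": 0,"hand": 0},
    {"dx": 0.0057,"dy": 0,"dz": -0.0125,"roll": 0,"hand": 0}
  ]
}}

```text
time: 3.67
ee_pos: [0.4912, -0.1136, 0.2805]
tcp_rot: [180.0, 0.0, 68.4]
wrist_force: [-1.4, -3.6, 1.5]
opening: 0.0003
```

```bash
cat >> h.py <<'E'
def leaf():
    # red lip in top view -> its position in palette frame; report extents
    for n in("top","scene"):
        c=bot.camera(n);P=pts(c);f=c["frame"].astype(int)
        y=(P[...,:2]-S)@N;x=(P[...,:2]-S)@W;z=P[...,2]
        m=(f[...,0]>2*f[...,1])&(f[...,0]>60)&(abs(x)<.08)&(abs(y)<.16)&(c["z_map"]>0)
        if m.sum()>20: print(n,"red",m.sum(),"y",np.percentile(y[m],[3,97]).round(4),"z",np.percentile(z[m],[3,97]).round(4))
        w=(abs(x)<.065)&(y>-.112)&(y<-.02)&(z>.045)&(f[...,0]<1.3*f[...,1])&(z<.18)
        if w.sum()>50:
            k=np.polyfit(y[w],z[w],1); print("  grey plane -y side slope angle",np.arctan(-k[0]).round(3))
E
python3 -c "
from h import *
tip();leaf()"
```

```text
t 3.67 tip x' -0.0008 y' -0.1190 z 0.1071 F -3.88 1.55
top red 29 y [-0.0942 -0.0868] z [0.0655 0.0881]
  grey plane -y side slope angle 0.184
scene red 455 y [-0.1082 -0.0863] z [0.0724 0.1119]
  grey plane -y side slope angle 0.702
```

{"fn": "drive_tool", "kwargs": {
  "plan": [
    {"dx": 0.0031,"dy": 0,"dz": -0.0055,"roll": 0,"hand": 0},
    {"dx": 0.0064,"dy": 0,"dz": -0.0108,"roll": 0,"hand": 0},
    {"dx": 0.01,"dy": 0,"dz": -0.0159,"roll": 0,"hand": 0},
    {"dx": 0.0138,"dy": 0,"dz": -0.0208,"roll": 0,"hand": 0},
    {"dx": 0.0178,"dy": 0,"dz": -0.0255,"roll": 0,"hand": 0},
    {"dx": 0.0221,"dy": 0,"dz": -0.0301,"roll": 0,"hand": 0}
  ]
}}

```text
time: 4.27
ee_pos: [0.4996, -0.0924, 0.3106]
tcp_rot: [-180.0, -0.0, 68.4]
wrist_force: [-0.5, -1.0, -0.4]
opening: -0.0002
```

```bash
python3 -c "
from h import *
tip();leaf()"
```

```text
t 4.27 tip x' -0.0008 y' -0.0961 z 0.1372 F -1.05 -0.41
  grey plane -y side slope angle 0.489
scene red 373 y [-0.1005 -0.076 ] z [0.0976 0.141 ]
  grey plane -y side slope angle 0.788
```

{"fn": "drive_tool", "kwargs": {
  "plan": [
    {"dx": 0.005,"dy": 0,"dz": -0.0043,"roll": 0,"hand": 0},
    {"dx": 0.0099,"dy": 0,"dz": -0.0084,"roll": 0,"hand": 0},
    {"dx": 0.0148,"dy": 0,"dz": -0.0122,"roll": 0,"hand": 0},
    {"dx": 0.02,"dy": 0,"dz": -0.0158,"roll": 0,"hand": 0},
    {"dx": 0.0254,"dy": 0,"dz": -0.0191,"roll": 0,"hand": 0},
    {"dx": 0.0309,"dy": 0,"dz": -0.0222,"roll": 0,"hand": 0},
    {"dx": 0.0364,"dy": 0,"dz": -0.025,"roll": 0,"hand": 0},
    {"dx": 0.0364,"dy": 0,"dz": -0.025,"roll": 0,"hand": 0}
  ]
}}

```text
time: 5.03
ee_pos: [0.5132, -0.0582, 0.3359]
tcp_rot: [180.0, -0.0, 68.4]
wrist_force: [-0.1, -0.3, -0.8]
opening: 0.0002
```

```bash
python3 -c "
from h import *
tip();leaf()
c=bot.camera('scene');cv2.imwrite('pics/s2.png',cv2.resize(c['frame'][100:250,220:400,::-1],None,fx=3.5,fy=3.5))"
```

```text
t 5.03 tip x' -0.0007 y' -0.0593 z 0.1625 F -0.32 -0.82
scene red 281 y [-0.089  -0.0469] z [0.015  0.1643]
  grey plane -y side slope angle 0.597
```

View pics/s2.png

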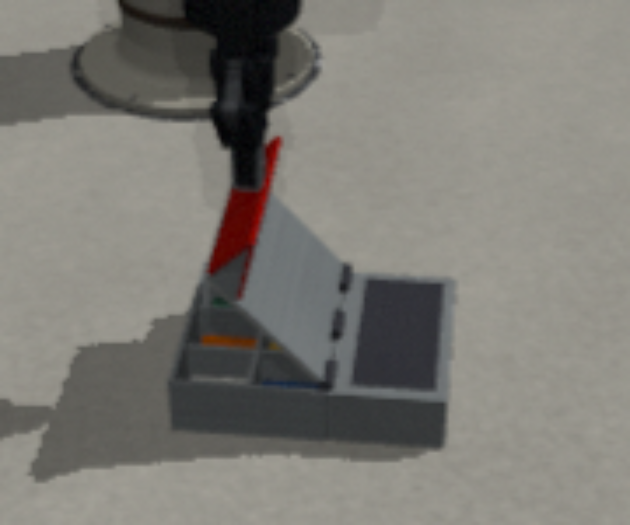

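The leaf is at about 49° (lip at (240, 220) in the crop) and the palette hasn't moved. Next I go round under the free edge.

{"fn": "drive_tool", "kwargs": {
  "plan": [
    {"dx": -0.02,"dy": 0,"dz": 0,"roll": 0,"hand": 0},
    {"dx": -0.045,"dy": 0,"dz": 0,"roll": 0,"hand": 0},
    {"dx": -0.045,"dy": 0,"dz": 0,"roll": 0,"hand": 0},
    {"dx": -0.045,"dy": 0,"dz": 0.02,"roll": 0,"hand": 0},
    {"dx": -0.045,"dy": 0,"dz": 0.04,"roll": 0,"hand": 0},
    {"dx": -0.045,"dy": 0,"dz": 0.04,"roll": 0,"hand": 0},
    {"dx": -0.04,"dy": 0,"dz": 0.04,"roll": 0,"hand": 0},
    {"dx": -0.034,"dy": 0,"dz": 0.04,"roll": 0,"hand": 0},
    {"dx": -0.028,"dy": 0,"dz": 0.04,"roll": 0,"hand": 0},
    {"dx": -0.022,"dy": 0,"dz": 0.04,"roll": 0,"hand": 0}
  ]
}}

```text
time: 6.02
ee_pos: [0.5052, -0.0789, 0.2966]
tcp_rot: [179.9, 0.0, 68.4]
wrist_force: [-0.0, -1.4, 1.4]
opening: -0.0
```

```bash
python3 -c "
from h import *
tip();leaf()"
```

```text
t 6.02 tip x' -0.0005 y' -0.0815 z 0.1232 F -1.34 1.45
top red 30 y [-0.0447 -0.0349] z [0.1539 0.1702]
  grey plane -y side slope angle 1.191
scene red 418 y [-0.0755 -0.0338] z [0.0158 0.1689]
  grey plane -y side slope angle 0.61
```

{"fn": "drive_tool", "kwargs": {
  "plan": [
    {"dx": 0.007,"dy": 0,"dz": 0,"roll": 0,"hand": 0},
    {"dx": 0.014,"dy": 0,"dz": 0,"roll": 0,"hand": 0},
    {"dx": 0.021,"dy": 0,"dz": 0,"roll": 0,"hand": 0},
    {"dx": 0.028,"dy": 0,"dz": 0,"roll": 0,"hand": 0},
    {"dx": 0.035,"dy": 0,"dz": 0,"roll": 0,"hand": 0},
    {"dx": 0.042,"dy": 0,"dz": 0,"roll": 0,"hand": 0},
    {"dx": 0.049,"dy": 0,"dz": 0,"roll": 0,"hand": 0},
    {"dx": 0.056,"dy": 0,"dz": 0,"roll": 0,"hand": 0},
    {"dx": 0.062,"dy": 0,"dz": 0,"roll": 0,"hand": 0}
  ]
}}

```text
time: 6.87
ee_pos: [0.5281, -0.0212, 0.3013]
tcp_rot: [179.5, -0.2, 68.4]
wrist_force: [-5.2, -2.1, 36.2]
opening: 0.0002
```

```bash
python3 -c "
from h import *
tip();leaf()
c=bot.camera('scene');cv2.imwrite('pics/s3.png',cv2.resize(c['frame'][100:250,220:400,::-1],None,fx=3.5,fy=3.5))"
```

```text
t 6.87 tip x' -0.0005 y' -0.0194 z 0.1279 F -3.82 36.21
scene red 628 y [-0.0655  0.0344] z [0.015  0.1705]
  grey plane -y side slope angle -0.899
```

View pics/s3.png

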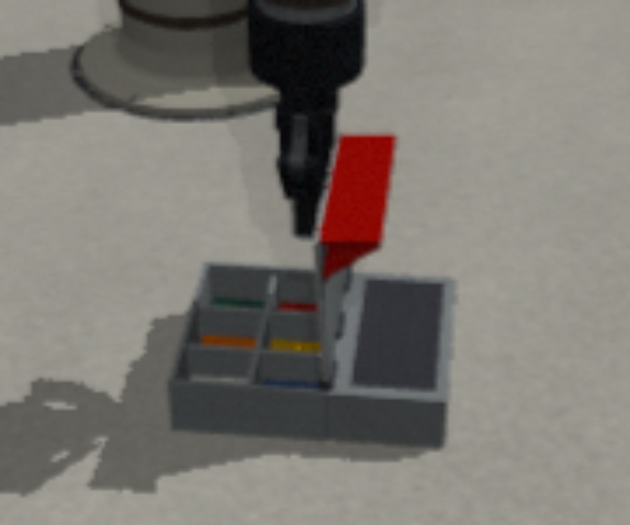

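The leaf is nearly upright. The 36 N upward force means the wider part of the gripper is on the leaf's top edge, so I rise at once.

{"fn": "drive_tool", "kwargs": {
  "plan": [
    {"dx": -0.001,"dy": 0,"dz": -0.012,"roll": 0,"hand": 0},
    {"dx": -0.001,"dy": 0,"dz": -0.025,"roll": 0,"hand": 0},
    {"dx": -0.001,"dy": 0,"dz": -0.025,"roll": 0,"hand": 0}
  ]
}}

```text
time: 7.27
ee_pos: [0.5275, -0.0226, 0.3231]
tcp_rot: [179.8, -0.1, 68.4]
wrist_force: [0.2, -0.4, -0.6]
opening: 0.0003
```

```bash
python3 -c "
from h import *
tip();leaf()"
```

```text
t 7.27 tip x' -0.0005 y' -0.0209 z 0.1497 F -0.27 -0.59
scene red 619 y [-0.0659  0.0338] z [0.0152 0.1705]
  grey plane -y side slope angle -0.961
```

{"fn": "drive_tool", "kwargs": {
  "plan": [
    {"dx": 0.008,"dy": 0,"dz": 0,"roll": 0,"hand": 0},
    {"dx": 0.0125,"dy": 0,"dz": 0,"roll": 0,"hand": 0},
    {"dx": 0.017,"dy": 0,"dz": 0,"roll": 0,"hand": 0},
    {"dx": 0.0257,"dy": 0,"dz": 0.001,"roll": 0,"hand": 0},
    {"dx": 0.0345,"dy": 0,"dz": 0.0028,"roll": 0,"hand": 0},
    {"dx": 0.043,"dy": 0,"dz": 0.0052,"roll": 0,"hand": 0},
    {"dx": 0.051,"dy": 0,"dz": 0.0085,"roll": 0,"hand": 0},
    {"dx": 0.0593,"dy": 0,"dz": 0.0124,"roll": 0,"hand": 0}
  ]
}}

```text
time: 8.03
ee_pos: [0.5493, 0.0333, 0.3075]
tcp_rot: [180.0, -0.0, 68.4]
wrist_force: [-0.0, -0.5, 0.6]
opening: -0.0001
```

```bash
python3 -c "
from h import *
tip();leaf()"
```

```text
t 8.03 tip x' -0.0008 y' 0.0390 z 0.1341 F -0.45 0.63
top red 51 y [-0.0494 -0.0355] z [0.0092 0.2989]
scene red 574 y [-0.0685  0.0957] z [0.0144 0.1496]
```

{"fn": "drive_tool", "kwargs": {
  "plan": [
    {"dx": 0.0075,"dy": 0,"dz": 0.0046,"roll": 0,"hand": 0},
    {"dx": 0.0147,"dy": 0,"dz": 0.0099,"roll": 0,"hand": 0},
    {"dx": 0.0214,"dy": 0,"dz": 0.0158,"roll": 0,"hand": 0},
    {"dx": 0.0275,"dy": 0,"dz": 0.0222,"roll": 0,"hand": 0},
    {"dx": 0.0332,"dy": 0,"dz": 0.0292,"roll": 0,"hand": 0},
    {"dx": 0.038,"dy": 0,"dz": 0.0366,"roll": 0,"hand": 0},
    {"dx": 0.0423,"dy": 0,"dz": 0.0444,"roll": 0,"hand": 0},
    {"dx": 0.0458,"dy": 0,"dz": 0.0525,"roll": 0,"hand": 0},
    {"dx": 0.0458,"dy": 0,"dz": 0.061,"roll": 0,"hand": 0},
    {"dx": 0.0458,"dy": 0,"dz": 0.068,"roll": 0,"hand": 0}
  ]
}}

```text
time: 8.97
ee_pos: [0.5657, 0.075, 0.2386]
tcp_rot: [-180.0, 0.0, 68.4]
wrist_force: [-0.4, -0.7, 0.2]
opening: -0.0
```

```bash
python3 -c "
from h import *
tip();leaf()
c=bot.camera('scene');cv2.imwrite('pics/s4.png',cv2.resize(c['frame'][100:250,220:400,::-1],None,fx=3.5,fy=3.5))"
```

```text
t 8.97 tip x' -0.0009 y' 0.0838 z 0.0652 F -0.77 0.2
top red 227 y [-0.0485 -0.0091] z [0.0107 0.0209]
scene red 132 y [-0.0962  0.123 ] z [0.0141 0.0597]
```

View pics/s4.png

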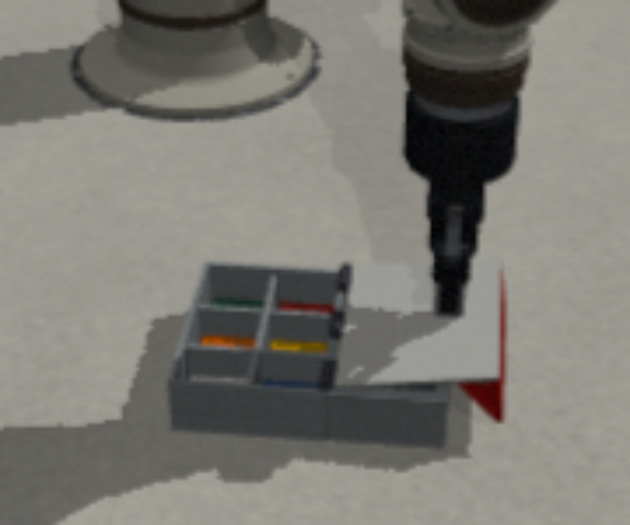

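Leaf now leans about 10° short of flat on the rest side, white face up. Pressing down.

{"fn": "drive_tool", "kwargs": {
  "plan": [
    {"dx": 0,"dy": 0,"dz": 0.004,"roll": 0,"hand": 0},
    {"dx": -0.002,"dy": 0,"dz": 0.008,"roll": 0,"hand": 0},
    {"dx": -0.003,"dy": 0,"dz": 0.011,"roll": 0,"hand": 0},
    {"dx": -0.003,"dy": 0,"dz": 0.013,"roll": 0,"hand": 0},
    {"dx": -0.003,"dy": 0,"dz": 0.013,"roll": 0,"hand": 0}
  ]
}}

```text
time: 9.53
ee_pos: [0.5646, 0.0719, 0.2264]
tcp_rot: [-180.0, 0.0, 68.4]
wrist_force: [-0.3, -0.5, 0.2]
opening: -0.0
```

{"fn": "drive_tool", "kwargs": {
  "plan": [
    {"dx": 0,"dy": 0,"dz": 0.001,"roll": 0,"hand": 0},
    {"dx": 0,"dy": 0,"dz": 0.001,"roll": 0,"hand": 0}
  ]
}}

```text
time: 9.7
ee_pos: [0.5647, 0.0721, 0.2258]
tcp_rot: [180.0, -0.0, 68.4]
wrist_force: [-0.1, -0.0, -0.1]
opening: -0.0
```

```bash
python3 -c "
from h import *
tip()"
```

```text
t 9.7 tip x' -0.0007 y' 0.0808 z 0.0524 F -0.06 -0.08
```

{"fn": "drive_tool", "kwargs": {
  "plan": [
    {"dx": 0,"dy": 0,"dz": 0.001,"roll": 0,"hand": 0},
    {"dx": 0,"dy": 0,"dz": 0.0015,"roll": 0,"hand": 0},
    {"dx": 0,"dy": 0,"dz": 0.0015,"roll": 0,"hand": 0}
  ]
}}

```text
time: 9.95
ee_pos: [0.5647, 0.0721, 0.2243]
tcp_rot: [-180.0, 0.0, 68.4]
wrist_force: [0.6, -0.5, -0.0]
opening: 0.0002
```

{"fn": "drive_tool", "kwargs": {
  "plan": [
    {"dx": 0,"dy": 0,"dz": 0.001,"roll": 0,"hand": 0},
    {"dx": 0,"dy": 0,"dz": 0.001,"roll": 0,"hand": 0}
  ]
}}

```text
time: 10.12
ee_pos: [0.5648, 0.0721, 0.2235]
tcp_rot: [180.0, -0.0, 68.4]
wrist_force: [-0.7, -0.5, -0.3]
opening: -0.0002
```

```bash
python3 -c "
from h import *
tip()"
```

```text
t 10.12 tip x' -0.0007 y' 0.0808 z 0.0501 F -0.73 -0.28
```

{"fn": "drive_tool", "kwargs": {
  "plan": [
    {"dx": 0,"dy": 0,"dz": 0.0007,"roll": 0,"hand": 0},
    {"dx": 0,"dy": 0,"dz": 0.001,"roll": 0,"hand": 0},
    {"dx": 0,"dy": 0,"dz": 0.001,"roll": 0,"hand": 0}
  ]
}}

```text
time: 10.37
ee_pos: [0.5647, 0.0721, 0.2233]
tcp_rot: [180.0, -0.0, 68.4]
wrist_force: [-3.0, -0.4, 7.4]
opening: -0.0001
```

{"fn": "drive_tool", "kwargs": {
  "plan": [
    {"dx": 0,"dy": 0,"dz": 0.0005,"roll": 0,"hand": 0},
    {"dx": 0,"dy": 0,"dz": 0.0005,"roll": 0,"hand": 0}
  ]
}}

```text
time: 10.53
ee_pos: [0.5647, 0.0721, 0.2233]
tcp_rot: [179.9, -0.0, 68.4]
wrist_force: [-3.8, -0.5, 11.2]
opening: 0.0003
```

At the stop with 11 N. Lift clear and check.

{"fn": "drive_tool", "kwargs": {
  "plan": [
    {"dx": 0,"dy": 0,"dz": -0.01,"roll": 0,"hand": 0},
    {"dx": 0,"dy": 0,"dz": -0.04,"roll": 0,"hand": 0},
    {"dx": 0,"dy": 0,"dz": -0.08,"roll": 0,"hand": 0},
    {"dx": 0,"dy": 0,"dz": -0.12,"roll": 0,"hand": 0},
    {"dx": 0,"dy": 0,"dz": -0.16,"roll": 0,"hand": 0},
    {"dx": 0.03,"dy": 0,"dz": -0.18,"roll": 0,"hand": 0},
    {"dx": 0.06,"dy": 0,"dz": -0.18,"roll": 0,"hand": 0},
    {"dx": 0.1,"dy": 0,"dz": -0.18,"roll": 0,"hand": 0},
    {"dx": 0.14,"dy": 0,"dz": -0.18,"roll": 0,"hand": 0},
    {"dx": 0.18,"dy": 0,"dz": -0.18,"roll": 0,"hand": 0},
    {"dx": 0.18,"dy": 0,"dz": -0.18,"roll": 0,"hand": 0},
    {"dx": 0.18,"dy": 0,"dz": -0.18,"roll": 0,"hand": 0}
  ]
}}

```text
time: 11.53
ee_pos: [0.6315, 0.2416, 0.4]
tcp_rot: [-179.9, 0.1, 68.6]
wrist_force: [-0.9, -0.3, -0.7]
opening: -0.0
```

```bash
python3 - <<'E'
from h import *
tip()
for n in("scene","top"):
    c=bot.camera(n);P=pts(c)
    y=(P[...,:2]-S)@N;x=(P[...,:2]-S)@W;z=P[...,2]
    m=(abs(x)<.065)&(y>.02)&(y<.115)&(z>.03)&(z<.09)
    k=np.polyfit(y[m],z[m],1);print(n,"leaf slope",k[0].round(4),"z at y=.1",np.polyval(k,.1).round(4),m.sum())
    cv2.imwrite(f"pics/{n}5.png",c["frame"][...,::-1])
    old=cv2.imread(f"pics/{n}0.png");d=cv2.absdiff(old,c["frame"][...,::-1].copy()).max(2)>60
    nl,_,st,_=cv2.connectedComponentsWithStats(d.astype(np.uint8)); print([s.tolist() for s in st[1:] if s[4]>15])
    pal=(abs(x)<.1)&(y>-.14)&(y<-.0)&(z>.025)&(z<.06); print("palette edges y",np.percentile(y[pal],1).round(4),"x",np.percentile(x[pal],[1,99]).round(4))
E
```

```text
t 11.53 tip x' -0.0010 y' 0.2630 z 0.2266 F -0.63 -0.65
scene leaf slope -0.0011 z at y=.1 0.0494 1137
[[420, 19, 11, 30, 143], [433, 23, 26, 10, 136], [438, 39, 19, 8, 47], [424, 43, 35, 95, 1727], [459, 51, 7, 9, 28], [307, 52, 23, 22, 147], [451, 53, 4, 8, 18], [460, 62, 4, 18, 37], [284, 82, 7, 15, 57], [296, 82, 30, 8, 110], [245, 89, 9, 9, 55], [123, 115, 10, 6, 19], [134, 117, 12, 5, 19], [111, 127, 31, 19, 175], [348, 128, 10, 7, 36], [92, 133, 21, 25, 130], [210, 132, 48, 27, 341], [259, 139, 8, 8, 19], [85, 145, 7, 13, 21], [105, 147, 17, 12, 50], [262, 146, 14, 10, 35], [253, 151, 9, 7, 23], [265, 159, 30, 47, 750], [299, 178, 16, 11, 63], [320, 179, 27, 30, 660], [252, 192, 9, 23, 55], [297, 193, 16, 8, 74], [242, 200, 11, 6, 24], [294, 201, 17, 8, 96], [348, 213, 14, 13, 128]]
palette edges y -0.1092 x [-0.0736  0.0782]
top leaf slope 0.0003 z at y=.1 0.0493 1785
[[169, 107, 30, 58, 560], [144, 115, 40, 64, 1149], [116, 118, 44, 38, 969], [115, 148, 36, 63, 246], [197, 155, 87, 200, 3366], [194, 176, 7, 7, 24], [196, 186, 4, 10, 20], [293, 197, 38, 54, 1143], [336, 207, 20, 20, 263], [342, 217, 39, 55, 917], [138, 218, 7, 7, 29], [329, 225, 21, 19, 256], [175, 237, 19, 26, 222], [323, 242, 20, 20, 262], [252, 364, 52, 36, 493]]
palette edges y -0.1116 x [-0.0744  0.075 ]
```

View pics/scene5.png

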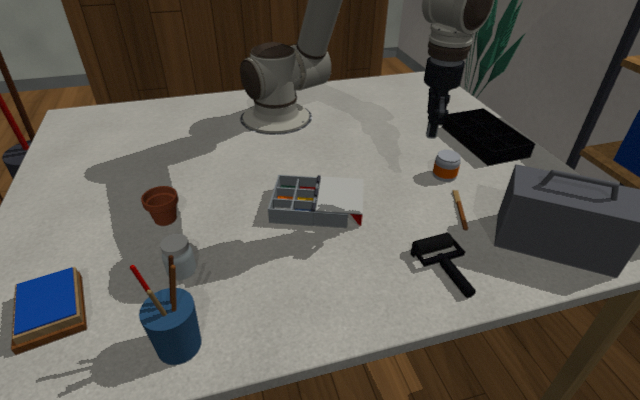

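View pics/top5.png

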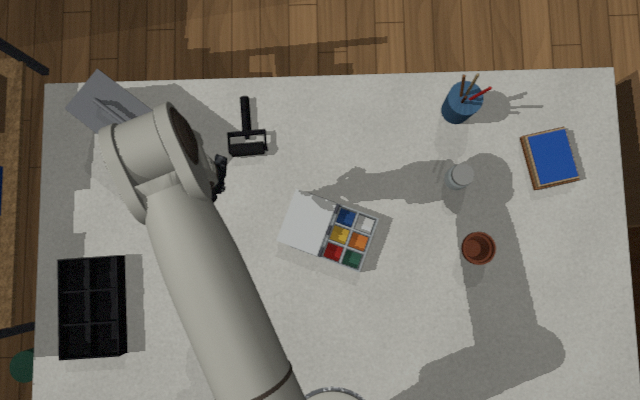

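The leaf lies flat, white face up at (308, 222) in the top view. The palette and the other things are in place, and the tool is 0.23 m up, touching nothing.

```bash
python3 -c "
from workcell import bot
print(bot.job_done())"
```

```text
the job is handed in; nothing more can be done
None
```

The palette is open: the leaf lies flat on the rest, white face up, and the job is handed in at about 11.6 s.

I used the shut fingertips throughout. They pushed the red lip round its arc to about 49°, then pushed under the free edge to upright, then followed the white face over and pressed it onto its stop with about 11 N.

**Last checks:**
- **Leaf:** both cameras measure a slope of about 0.001 rad or less, with the leaf's top at 49 mm.
- **Palette:** its edges measure the same as at the start, to within about 3 mm in both views.
- **Other objects:** all of them look to be where they started. I judged this by eye from the pictures, not by measurement; the tin and the sculpting tool are hidden behind the arm in the last top view and show only in the scene view.
- **Tool:** the fingertips are about 0.23 m above the table, with only noise-level force on the wrist.

**One thing went wrong:** near upright, a wider part of the gripper came down on the leaf's top edge, and the wrist read 36 N upward, close to the 40 N limit. I rose at once and the reading went back to zero. I only have the force at the end of each move, so a brief higher peak can't be ruled out.

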